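# Turn the round status flag over on the bindery bench

### The arm

A 6-joint arm with a two-finger parallel gripper is mounted at the origin on the work surface. World frame = base frame: x ahead of the robot, y to its left, z up, the work surface at z = 0. Lengths are in m, angles in rad, forces in N, time in s.
With the tool pointing down it reaches from about 0.35 to 0.85 m from the base axis. Payload 8.1 kg.
Tool frame: the origin (TCP) lies at the centre of the arm's flange, where the gripper is bolted on; the fingertips stand 173 mm ahead of it and the grasp point (between the pads) lies 155 mm ahead of it (bot.pinch_z is the distance from the TCP to the grasp point, in m); z points along the fingers, x is the direction in which the jaws open and shut, and the axes are right-handed (so a half turn about z gives the same grasp; the last joint's range is limited). The gripper opens to 85 mm and grips with 20 to 120 N. Pads are 22 mm wide; open, the fingers measure 114 mm over their backs; the gripper's body (76 mm by 85 mm) begins 54 mm behind the grasp point. The pads swing forward as they close: fully open they stand 13 mm farther back than shut.
Start: joints at [-1.285, 0.13, 1.488, -0, 1.523, -0.085], TCP at [0.217, -0.559, 0.405] pointing down, gripper open.
Joint ranges: [-2.96, 2.96], [-0.89, 2.26], [0.02, 2.5], [-1.34, 4.48], [0, 2.73], [-2.66, 2.66]. Speed limits (rad/s): [2.39, 2.39, 2.79, 3.14, 3.14, 3.14].

### API

Orientations are given as a unit quaternion [x, y, z, w].
In Python, from workcell import bot gives the robot as it stands.
- The arm moves only by the tool send_rows, never from a script. Its argument "rows" is text: rows parted by semicolons, each of 6 numbers parted by spaces: the shift along the tool's x, y, z in m, then the turn, a rotation vector about the tool's x, y, z in degrees. In form: dx dy dz rx ry rz; .... A call has 1 to 8 rows; each row is the pose to reach, as a shift and turn from the pose commanded when the call began, along the tool's axes at that moment; what a row does not reach only later rows make up. A row lasts 1/12 s, in which the tool goes at most 41.7 mm and 7.16 degrees, less where a joint would pass 70% of its speed; a pose out of reach is approached as far as the arm can. A call with a gripper value outside its range is refused whole. "hand" is the closure, from 0 (fully open) to 1 (shut), set as the call begins (left out, the last holds). The fingers move at their own pace and stop on an object; "newtons" is the grip in N (left out, the last holds). Time passes only in rows, so rows that repeat a pose let the fingers close. It gives the time, the measured TCP pose, the force and the opening at its end, in the units of the state.
- bot.sense(): the state, without advancing time (a new reading comes with each control period).
- bot.capture(name): name is "scene" or "top" or "wrist"; returns a dict with "pixels" (400x640x3 uint8, red, green, blue), "mtx" (3x3 intrinsics, pixels), "k1" (the pictures are not rectified: a ray, as slopes to the right and down, at radius r is drawn at 1 + k1 r^2 times it, then the intrinsics apply), "origin" and "orientation" of the camera in the world; the wrist camera has in their place "tool_from_camera" (4x4, takes a point from camera to tool coordinates, whose origin is the TCP and whose axes are the tool frame's). Camera axes: x right, y down, z forward; pixel columns grow to the right and rows downward; lengths in m; the calibration is good to about 2 mm. A picture is of the moment at which its call begins: read the wrist's pose just before it. There is no depth.
- bot.close_job(): hands the job in, once; it reports no verdict.
The state is a dict: "clock": time; "joint_pos": joint angles; "qd": joint speeds; "tau": joint torques, N m; "position": TCP position; "ee_rot": TCP orientation; "force": force on the tool from outside, world axes, zero at the start; "moment": the same for the moment, N m; "finger_gap": finger opening in m.
Only numpy, scipy, OpenCV 4.12 (cv2) and the standard library are available. Lean on these libraries where they do the work, as an engineer would, in place of code of your own. Each camera call takes 0.05 s, during which the arm holds its last target.

### The job

The book on the bench is dry: turn over the status flag that has the round paddle. Pushing with the fingers on its finger lug and on the paddle, swing the paddle up and right over its pivot until it lies fully down on the rest at the other side, showing its ring face. Push gently without pinching or lifting anything, keep the stand standing where it is, and leave the square flag, paste jar, brass weight and book alone.

Things in the scene. Friction and masses are not known exactly. Their poses are not given: they have to be found in the camera images.
- round_stand: stand of the flag with the round paddle: loose dark steel plate 240 (x) x 90 x 8 mm, about 0.95 kg, origin at the centre of its underside, z up; two posts (16 x 8 mm, 81 mm high, at y = +-28 mm) carry the pivot pin along y, at x = 0, 75 mm up; rubber-topped rests (14 mm dia, 72 mm high) at x = -74 and +74 mm.
- round_flag (a joint): hinge of the round wooden paddle, rad. 0: paddle level over the stand's -x half, face with one straight bar up; pi/2: straight up; pi (hard stop): level over the +x half on its rest, ring face up. Starts at 0 to 0.15. Light hinge (35 g paddle, 0.03 N m friction): stays wherever it is left, does not fall by itself.
- round_pivot (a point): middle of the round flag's pivot pin, 75 mm above the bench; turns with the stand: x points to the side on which the paddle must end
- round_lug_tip (a point): end of the round flag's wooden finger lug: 60 mm long from the pin, 22 mm wide along y, 6 mm thick, fixed square to the paddle: straight up at joint 0, level towards the stand's +x at pi/2, straight down between the posts at pi
- round_edge (a point): middle of the round paddle's free edge, 88 mm from the pin, mid thickness. The paddle is 5 mm thick, in the plane of the pin: a disc of 66 mm diameter centred 55 mm from the pin, on a 24 mm wide neck; marks stand 1.2 mm proud
- square_stand: stand of the flag with the square paddle: loose dark steel plate 240 (x) x 90 x 8 mm, about 0.95 kg, origin at the centre of its underside, z up; two posts (16 x 8 mm, 81 mm high, at y = +-28 mm) carry the pivot pin along y, at x = 0, 75 mm up; rubber-topped rests (14 mm dia, 72 mm high) at x = -74 and +74 mm. A bystander.
- square_flag (a joint): the same hinge on the other stand, whose paddle is a 66 x 66 mm square with the same lug and marks; values as for the round one. Leave it as it is.
- paste_jar: bystander: closed paste jar with metal cap, 60 mm diameter, 75 mm high, loose, origin at the centre of its underside
- weight: bystander: brass weight with a small knob, 52 mm diameter, 66 mm high, loose, origin at the centre of its underside
- book: bystander: book block between boards, 110 x 166 x 30 mm, loose, origin at the centre of its underside

How it is judged:
On the way, in this order (a step that is already met when the one before it is completed fails the run):
1. the round paddle is swung up off its first side (value of joint round_flag above 0.9 rad).
2. the round paddle lies down on its other side (value of joint round_flag above 3.05 rad), for 0.2 s.
At the end, for the whole second after the job is handed in: round paddle within 0.09 rad of fully over (joint above 3.05) and still; its stand upright and within 25 mm of where it stood; square flag below 0.3 rad; its stand, the jar, the weight and the book within 20 mm of their places, jar and weight upright (value of joint round_flag above 3.05 rad and velocity of joint round_flag between -0.1 and 0.1 rad/s and distance of round_stand from where it was at the start of the episode below 0.025 m and angle between round_stand's own z axis and vertical below 0.05 rad and value of joint square_flag below 0.3 rad and distance of each of square_stand, paste_jar, book, weight from where it was at the start of the episode below 0.02 m and angle between each of paste_jar, weight's own z axis and vertical below 0.1 rad); the robot touches nothing.
It fails at once if the round flag's stand is lifted, tipped or pushed away (height (world z) of round_stand above 0.012 m or angle between round_stand's own z axis and vertical above 0.15 rad or distance of round_stand from where it was at the start of the episode above 0.035 m).
It fails at once if the round flag is pushed, squeezed or pressed with more than 30 N (contact force between the fingers and round_stand above 30 N).
It fails at once if the square flag is turned, shifted or lifted (value of joint square_flag above 0.4 rad or distance of square_stand from where it was at the start of the episode above 0.03 m).
It fails at once if the jar, the weight or the book is moved or lifted (distance of any of book, paste_jar, weight from where it was at the start of the episode above 0.03 m).
It also fails if it takes over 51 s, if anything falls off the work surface, if the arm or the gripper's body presses on something with over 40 N, if the wrist force passes 120 N, or if a joint passes its speed limit or range.

## Working session

There is one attempt and no reset: what is moved stays moved. The work goes in short steps, Python scripts to look and compute and a tool call to move; the robot and the scene stay as the last step left them, time stands still between calls to the robot, and variables do not carry over. Pictures are saved under pics/ and viewed, and the job is handed in when it is done.

Besides the shell and the picture viewer there is one more tool, called after ">>>" in YAML: its name, and indented under it one key for each argument. send_rows: Moves the arm, as the interface text tells. Its arguments: {"type":"object","properties":{"rows":{"type":"string"},"hand":{"type":"number"},"newtons":{"type":"number"}},"required":["rows"]}

```bash
mkdir -p pics; ls; python3 - <<'E'
from workcell import bot
import cv2
s=bot.sense(); print(s)
for n in ("scene","top","wrist"):
    c=bot.capture(n); cv2.imwrite(f"pics/{n}0.png",c["pixels"][:,:,::-1]); print({k:v for k,v in c.items() if k!="pixels"})
E
```

```text
pics
{'clock': 0.0, 'joint_pos': array([-1.28541489e+00,  1.31112438e-01,  1.48931651e+00,  1.06462242e-05,
        1.52296500e+00, -8.53896423e-02]), 'qd': array([-0.00095394, -0.00045267, -0.00100172,  0.00051536, -0.0001888 ,
       -0.00085908]), 'tau': array([-1.96780047e-04, -5.69405937e+01, -5.00553882e+01, -2.97279694e-04,
        1.47760031e-02,  2.85449701e-06]), 'position': array([ 0.21736188, -0.55898891,  0.40365279]), 'ee_rot': array([ 8.25328005e-01, -5.64652878e-01, -6.93883485e-04, -5.74211660e-04]), 'force': array([-0.95980039, -0.66122091,  0.29764909]), 'moment': array([-0.05063068, -0.03629967,  0.06648874]), 'finger_gap': 0.08504131175559285}
{'mtx': array([[424.62090385,   0.        , 325.32761603],
       [  0.        , 424.62090385, 200.89043248],
       [  0.        ,   0.        ,   1.        ]]), 'k1': -0.08482361364961148, 'origin': array([ 1.19272397, -0.01866133,  0.78374053]), 'orientation': array([ 0.68674843,  0.6349679 , -0.24500881, -0.25527053])}
{'mtx': array([[436.09664853,   0.        , 316.06553315],
       [  0.        , 436.09664853, 194.75450684],
       [  0.        ,   0.        ,   1.        ]]), 'k1': -0.032352570873429944, 'origin': array([0.49367995, 0.01334551, 0.79630118]), 'orientation': array([-0.69804699,  0.7106198 , -0.06372887,  0.06073328])}
{'mtx': array([[283.68277144,   0.        , 318.2331339 ],
       [  0.        , 283.68277144, 199.81476648],
       [  0.        ,   0.        ,   1.        ]]), 'k1': -0.04793230049573653, 'tool_from_camera': array([[ 9.99999665e-01,  1.66838982e-04, -8.00949654e-04,
        -3.24915141e-04],
       [ 9.07181677e-05,  9.50337892e-01,  3.11219990e-01,
        -8.03721666e-02],
       [ 8.13096433e-04, -3.11219959e-01,  9.50337559e-01,
         3.11666045e-02],
       [ 0.00000000e+00,  0.00000000e+00,  0.00000000e+00,
         1.00000000e+00]])}
```

View pics/scene0.png

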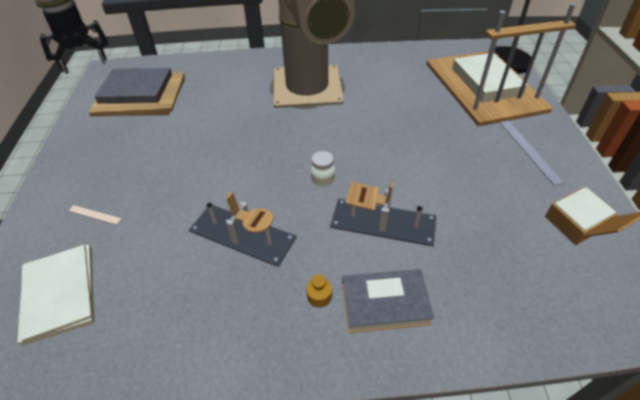

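View pics/top0.png

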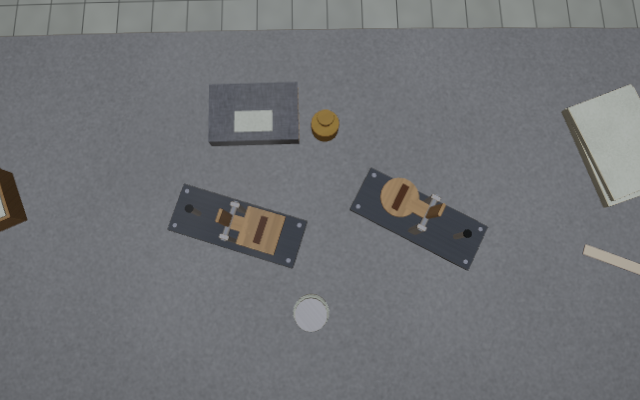

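View pics/wrist0.png

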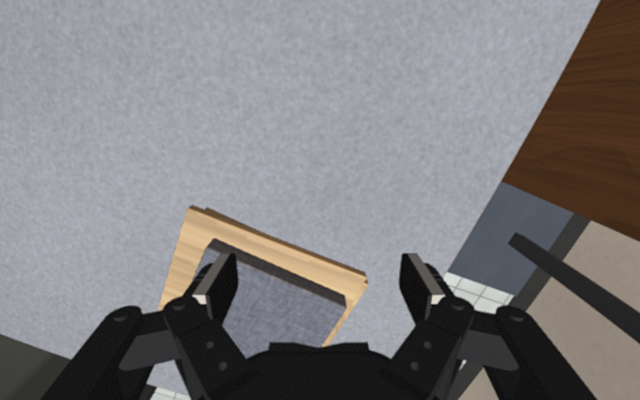

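The overview pictures show the round flag in top at about (400,197) for the paddle, (434,211) for the lug and (467,233) for the far rest. In scene it is at about (245,225). I'll crop closer.

```bash
python3 - <<'E'
import cv2
a=cv2.imread("pics/top0.png")[155:285,335:500]; b=cv2.imread("pics/scene0.png")[180:270,180:305]
cv2.imwrite("pics/topc.png",cv2.resize(a,None,fx=4.8,fy=4.5,interpolation=cv2.INTER_CUBIC)) if 0 else cv2.imwrite("pics/topc.png",cv2.resize(a,None,fx=4,fy=4,interpolation=cv2.INTER_CUBIC))
cv2.imwrite("pics/scenec.png",cv2.resize(b,None,fx=6,fy=6,interpolation=cv2.INTER_CUBIC))
E
```

```text
(no output)
```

View pics/topc.png

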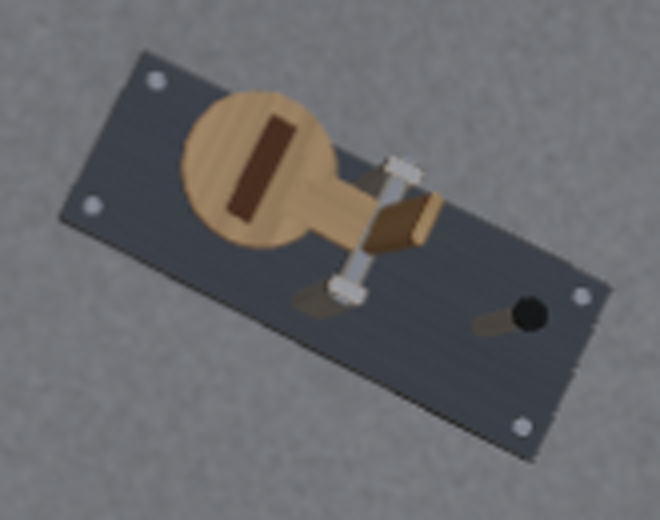

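View pics/scenec.png

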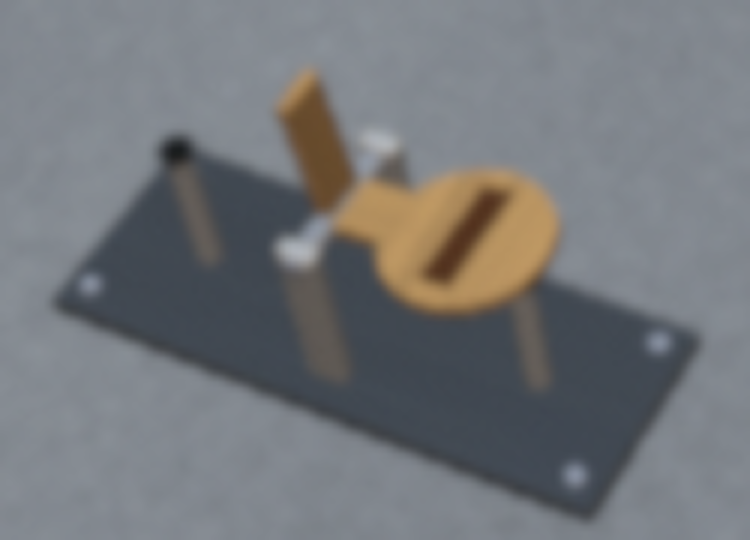

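Top crop: plate corners (145,51), (612,287), (533,462), (60,218); post tops (403,170), (347,290); lug tip about (427,219); rest (530,314). Scene crop: corners (700,338), (590,520), (55,302); post tops (383,140), (298,250); lug tip about (297,90); rest (178,150). Next I triangulate these points and fit the pose.

```bash
cat > h.py <<'E'
import numpy as np, cv2
from scipy.spatial.transform import Rotation as R
from scipy.optimize import least_squares
cams={"top":dict(f=436.09664853,c=(316.06553315,194.75450684),k1=-0.032352570873429944,o=[0.49367995,0.01334551,0.79630118],q=[-0.69804699,0.7106198,-0.06372887,0.06073328]),
"scene":dict(f=424.62090385,c=(325.32761603,200.89043248),k1=-0.08482361364961148,o=[1.19272397,-0.01866133,0.78374053],q=[0.68674843,0.6349679,-0.24500881,-0.25527053])}
def proj(n,P):
    c=cams[n]; p=R.from_quat(c["q"]).inv().apply(np.atleast_2d(P)-c["o"])
    s=p[:,:2]/p[:,2:]; r2=(s**2).sum(1,keepdims=True)
    return s*(1+c["k1"]*r2)*c["f"]+np.array(c["c"])
def tri(uvs):
    return least_squares(lambda P:np.concatenate([(proj(n,P)[0]-uv) for n,uv in uvs]),[.5,0,.05])
def flagpts(t): # stand frame: edge, lug tip, disc centre
    e=lambda r,a:np.array([-r*np.cos(a),0,.075+r*np.sin(a)])
    return e(.088,t),np.array([.06*np.sin(t),0,.075+.06*np.cos(t)]),e(.055,t)
def toW(x,y,yaw,p): return R.from_euler("z",yaw).apply(p)+[x,y,0]
E
cat > fit.py <<'E'
from h import *
T=lambda u,v:((u+.5)/4-.5+335,(v+.5)/4-.5+155)
S=lambda u,v:((u+.5)/6-.5+180,(v+.5)/6-.5+180)
for nm,a,b in [("postA",T(403,170),S(298,250)),("postB",T(347,290),S(383,140)),("rest",T(530,314),S(178,150)),("lug",T(427,219),S(297,90)),("disc",T(260,170),S(467,240))]:
    r=tri([("top",a),("scene",b)]); print(nm,r.x.round(4),r.fun.round(1))
# ambiguous correspondences are resolved by fit
ob=[("top",[-.12,.045,.008],T(60,218)),]
def model(p):
    x,y,w,t=p; e,l,d=flagpts(t); W=lambda q:toW(x,y,w,np.array(q)); o=[]
    L=[("top",W([-.12,s*.045,.008]),uv) for s,uv in ((sg,T(145,51)),(-sg,T(60,218)))]
    L+=[("top",W([.12,s*.045,.008]),uv) for s,uv in ((sg,T(612,287)),(-sg,T(533,462)))]
    L+=[("top",W([0,s*.028,.081]),uv) for s,uv in ((sg,T(403,170)),(-sg,T(347,290)))]
    L+=[("top",W([.074,0,.072]),T(530,314)),("top",W(l),T(427,219)),("top",W(d),T(260,170))]
    L+=[("scene",W([0,s*.028,.081]),uv) for s,uv in ((sg,S(298,250)),(-sg,S(383,140)))]
    L+=[("scene",W([-.12,s*.045,.008]),uv) for s,uv in ((sg,S(590,520)),(-sg,S(700,338)))]
    L+=[("scene",W([.12,sg*.045,.008]),S(55,302)),("scene",W([.074,0,.072]),S(178,150)),("scene",W(l),S(297,90)),("scene",W(d),S(467,240))]
    return L
best=None
for sg in (1,-1):
  for w in np.arange(-3,3,1):
    r=least_squares(lambda p:np.concatenate([proj(n,P)[0]-uv for n,P,uv in model(p)]),[.5,-.1,w,.1])
    if best is None or r.cost<best[0].cost: best=(r,sg)
r,sg=best; print(sg,r.x.round(4),r.cost); print(r.fun.reshape(-1,2).round(1).tolist())
e,l,d=flagpts(r.x[3]); print("edge,lug,disc",[toW(*r.x[:3],q).round(4) for q in (e,l,d)])
print("xaxis",np.cos(r.x[2]),np.sin(r.x[2]))
E
python3 fit.py
```

```text
postA [ 0.6136 -0.1902  0.0806] [ 0.1 -0.   0.1  0. ]
postB [ 0.5638 -0.1632  0.0809] [-0.2  0.  -0.2 -0. ]
rest [ 0.5532 -0.2422  0.0708] [-0.1  0.  -0.1 -0. ]
lug [ 0.5854 -0.1831  0.1337] [ 0.1 -0.   0.1  0. ]
disc [ 0.6145 -0.13    0.0814] [ 0. -0.  0.  0.]
1 [ 0.5887 -0.1771 -2.0729  0.1145] 3.334016093748917
[[-0.3, -1.0], [-1.0, -0.4], [0.5, -0.3], [-0.0, 0.3], [0.4, 0.1], [0.1, -0.2], [0.1, 0.0], [0.2, -0.1], [-0.5, -0.3], [-0.1, -0.2], [-0.4, 0.1], [-0.1, -0.7], [0.5, -0.9], [-0.9, -0.5], [-0.2, -0.4], [-0.0, -0.3], [0.4, 0.2]]
edge,lug,disc [array([ 0.6308, -0.1005,  0.0851]), array([ 0.5854, -0.1831,  0.1346]), array([ 0.615 , -0.1292,  0.0813])]
xaxis -0.48127240479464234 -0.8765710880374631
```

The fit is consistent: heights come out at 81, 71 and 134 mm against 81, 72 and 135 expected. The stand is at (0.5887,-0.1771), its x axis points along (-0.481,-0.877), and θ is about 0.115.

My plan is to keep the fingers shut with tool y along stand x. I push the lug to about 1.2 rad, then push the paddle from behind along its arc and down.

```bash
cat > go.py <<'E'
import sys
from h import *
from workcell import bot
X,Y,W=0.5887,-0.1771,-2.0729
def state():
    s=bot.sense(); Rt=R.from_quat(s["ee_rot"]); tip=s["position"]+Rt.apply([0,0,.173])
    st=R.from_euler("z",-W).apply(tip-[X,Y,0])
    return s,Rt,tip,st
def delta(sx,sy,z):
    s,Rt,tip,st=state()
    Z=np.array([0,0,-1.]); sxv=np.array([np.cos(W),np.sin(W),0]); syv=np.array([-np.sin(W),np.cos(W),0])
    Rd=R.from_matrix(np.c_[syv,sxv,Z]); P=toW(X,Y,W,np.array([sx,sy,z]))-Rd.apply([0,0,.173])
    print("t",round(s["clock"],2),"tip stand mm",(st*1000).round(1),"F",s["force"].round(1),"gap",round(s["finger_gap"],4))
    print("delta mm",(Rt.inv().apply(P-s["position"])*1000).round(1),"rot deg",np.degrees((Rt.inv()*Rd).as_rotvec()).round(2))
if __name__=="__main__": delta(*map(float,sys.argv[1:4]))
E
python3 go.py -.026 0 .22
```

```text
t 0.15 tip stand mm [ 513.3 -141.9  230.9] F [-0.  -0.3 -0.2] gap 0.0855
delta mm [-238.1 -504.4   11.3] rot deg [ -0.04   0.08 -39.99]
```

>>> send_rows:
  rows: "-0.238 -0.504 0.011 0 0 -40; -0.238 -0.504 0.011 0 0 -40; -0.238 -0.504 0.011 0 0 -40; -0.238 -0.504 0.011 0 0 -40; -0.238 -0.504 0.011 0 0 -40; -0.238 -0.504 0.011 0 0 -40; -0.238 -0.504 0.011 0 0 -40; -0.238 -0.504 0.011 0 0 -40"
  hand: 1
  newtons: 20

```text
clock: 0.82
position: [0.4477, -0.3156, 0.3979]
ee_rot: [0.969, -0.248, -0.0, -0.0]
force: [0.7, -0.7, 0.0]
finger_gap: 0.0001
```

```bash
python3 go.py -.026 0 .22
```

```text
t 0.82 tip stand mm [189.3 -57.  224.9] F [ 0.7 -0.7  0. ] gap 0.0001
delta mm [  57.1 -215.2    4.9] rot deg [-0.    0.01  0.04]
```

>>> send_rows:
  rows: "0.057 -0.215 0 0 0 0; 0.057 -0.215 0 0 0 0; 0.057 -0.215 0 0 0 0; 0.057 -0.215 0 0 0 0; 0.057 -0.215 0 0 0 0; 0.057 -0.215 0 0 0 0; 0.057 -0.215 0 0 0 0; 0.057 -0.215 0 0 0 0"

```text
clock: 1.48
position: [0.6003, -0.1558, 0.3974]
ee_rot: [0.969, -0.247, -0.001, 0.0]
force: [-0.1, -0.2, -0.3]
finger_gap: -0.0003
```

```bash
python3 go.py -.028 0 .115; python3 - <<'E'
from workcell import bot
import cv2
from h import *
s=bot.sense();print(s["position"],s["ee_rot"])
c=bot.capture("wrist"); cv2.imwrite("pics/wrist1.png",c["pixels"][:,:,::-1])
c=bot.capture("scene"); cv2.imwrite("pics/scene1.png",cv2.resize(c["pixels"][80:280,130:370,::-1],None,fx=3,fy=3))
E
```

```text
t 1.48 tip stand mm [-24.1  -0.3 224.4] F [-0.1 -0.2 -0.3] gap -0.0003
delta mm [  0.2  -3.8 109.4] rot deg [0.04 0.07 0.13]
[ 0.60028836 -0.15577491  0.39742467] [ 9.68927451e-01 -2.47344134e-01 -6.52438790e-04  2.19146373e-04]
```

View pics/wrist1.png

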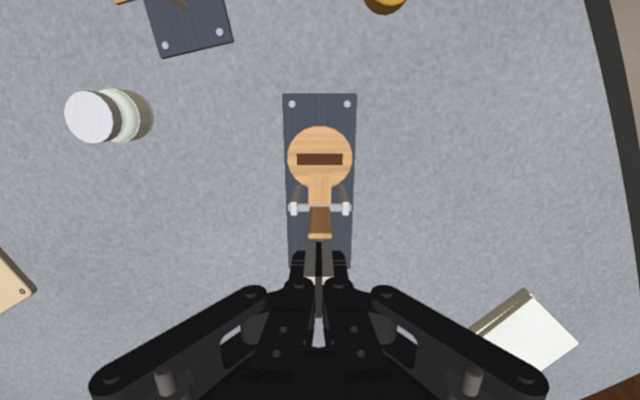

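View pics/scene1.png

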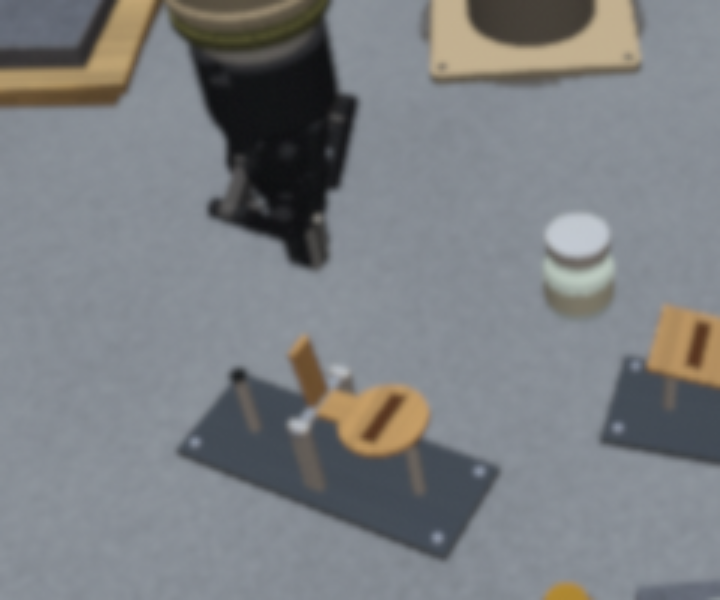

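The wrist view shows the flag centred on the tool, with the lug tip at column 319 and the paddle at (320,155). The scene view shows the shut fingertips at crop (310,262), above the stand. I descend between the lug and the paddle.

>>> send_rows:
  rows: "0 -0.005 0.02 0 0 0; 0 -0.006 0.05 0 0 0; 0 -0.006 0.08 0 0 0; 0 -0.006 0.1 0 0 0; 0 -0.006 0.109 0 0 0; 0 -0.006 0.109 0 0 0; 0 -0.006 0.109 0 0 0"

```text
clock: 2.17
position: [0.6027, -0.1521, 0.2898]
ee_rot: [0.968, -0.249, 0.0, 0.0]
force: [-0.1, -0.7, 1.3]
finger_gap: -0.0001
```

```bash
python3 go.py -.013 0 .115; python3 - <<'E'
from workcell import bot
import cv2
from h import *
print("expected tip px",proj("scene",toW(.5887,-.1771,-2.0729,np.array([-.024,0,.224]))))
c=bot.capture("scene"); cv2.imwrite("pics/scene2.png",cv2.resize(c["pixels"][120:270,170:320,::-1],None,fx=4,fy=4))
c=bot.capture("wrist"); cv2.imwrite("pics/wrist2.png",c["pixels"][:,:,::-1])
E
```

```text
t 2.17 tip stand mm [-28.6   0.3 116.8] F [-0.1 -0.7  1.3] gap -0.0001
delta mm [-0.2 15.7  1.8] rot deg [ 0.   -0.01 -0.07]
expected tip px [[234.18334227 167.57601104]]
```

View pics/scene2.png

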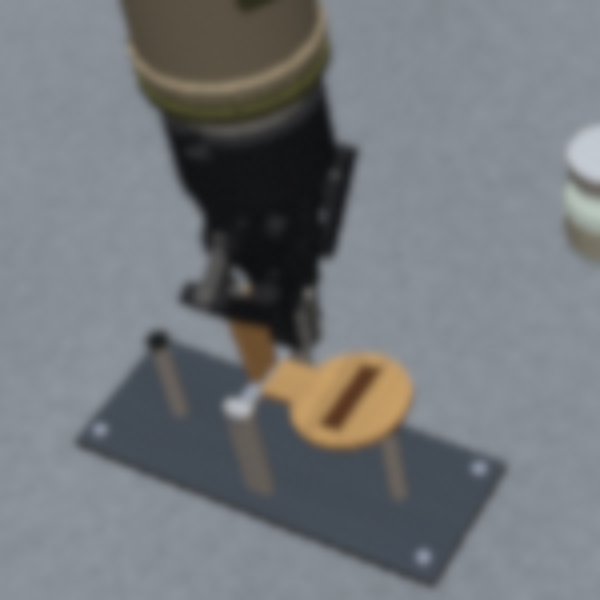

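View pics/wrist2.png

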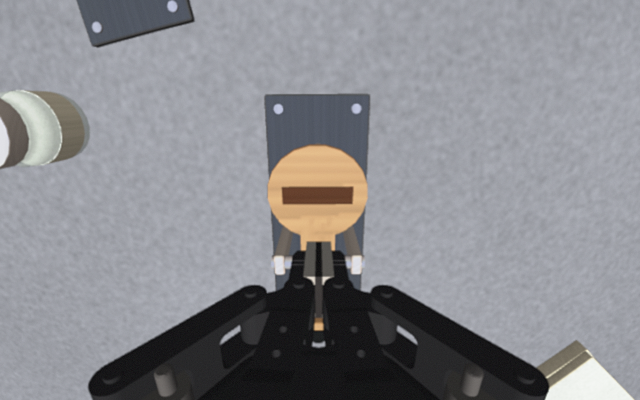

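The fingertip sits between lug and paddle. The expected scene pixel (234,168) agrees with the (233,167) I read. Now a gentle push on the lug.

>>> send_rows:
  rows: "0 0.006 0 0 0 0; 0 0.012 0 0 0 0; 0 0.016 0 0 0 0; 0 0.02 0 0 0 0; 0 0.024 0 0 0 0; 0 0.028 0 0 0 0; 0 0.032 0 0 0 0; 0 0.032 0 0 0 0"

```text
clock: 2.93
position: [0.5872, -0.1798, 0.2889]
ee_rot: [0.969, -0.249, -0.0, 0.0]
force: [0.7, 0.6, 1.2]
finger_gap: -0.0001
```

```bash
python3 go.py .0213 0 .111; python3 - <<'E'
from workcell import bot
import cv2
c=bot.capture("scene"); cv2.imwrite("pics/scene3.png",cv2.resize(c["pixels"][120:270,170:320,::-1],None,fx=4,fy=4))
E
```

```text
t 2.93 tip stand mm [ 3.100e+00 -1.000e-01  1.159e+02] F [0.7 0.6 1.2] gap -0.0001
delta mm [ 0.  18.3  5. ] rot deg [ 0.02  0.03 -0.01]
```

View pics/scene3.png

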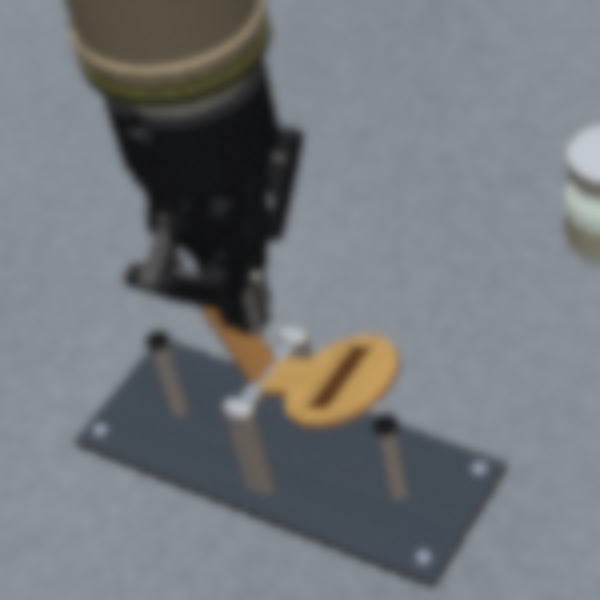

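The paddle is rising, at about 0.4 rad, and the stand has not moved. I continue along the lug's arc.

>>> send_rows:
  rows: "0 0.005 0.001 0 0 0; 0 0.01 0.002 0 0 0; 0 0.014 0.0035 0 0 0; 0 0.018 0.005 0 0 0; 0 0.021 0.008 0 0 0; 0 0.024 0.012 0 0 0; 0 0.027 0.016 0 0 0; 0 0.027 0.016 0 0 0"

```text
clock: 3.65
position: [0.574, -0.2033, 0.2718]
ee_rot: [0.969, -0.249, -0.001, 0.0]
force: [-0.3, -0.8, -0.5]
finger_gap: -0.0002
```

```bash
python3 go.py .0337 0 .093; python3 - <<'E'
from workcell import bot
import cv2
c=bot.capture("scene"); cv2.imwrite("pics/scene4.png",cv2.resize(c["pixels"][120:270,170:320,::-1],None,fx=4,fy=4))
E
```

```text
t 3.65 tip stand mm [30.1 -0.5 98.8] F [-0.3 -0.8 -0.5] gap -0.0002
delta mm [0.3 3.7 5.8] rot deg [ 0.03  0.08 -0.02]
```

View pics/scene4.png

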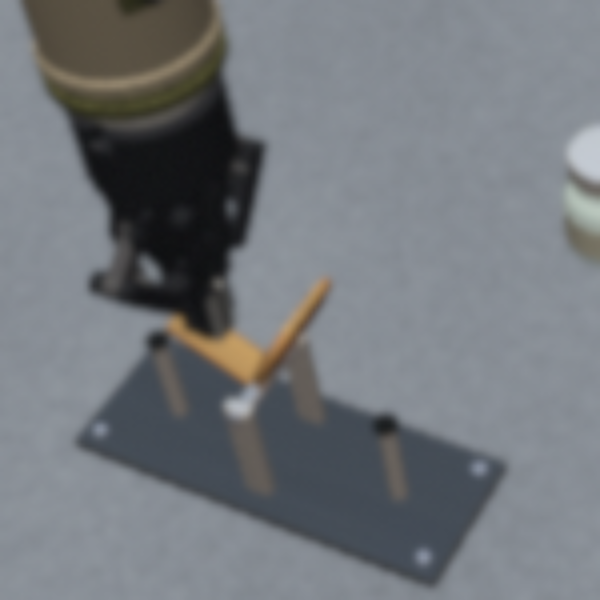

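>>> send_rows:
  rows: "0 0.002 0.003 0 0 0; 0 0.003 0.005 0 0 0; 0 0.003 0.006 0 0 0; 0 0.003 0.006 0 0 0; 0 0.001 -0.02 0 0 0; 0 0.001 -0.05 0 0 0; 0 0.001 -0.08 0 0 0; 0 0.001 -0.11 0 0 0"

```text
clock: 4.37
position: [0.574, -0.2034, 0.3842]
ee_rot: [0.969, -0.248, -0.0, -0.0]
force: [0.6, -0.4, -0.8]
finger_gap: -0.0003
```

```bash
python3 go.py -.065 0 .205; python3 - <<'E'
from workcell import bot
import cv2
c=bot.capture("scene"); cv2.imwrite("pics/scene5.png",cv2.resize(c["pixels"][120:270,170:320,::-1],None,fx=4,fy=4))
c=bot.capture("top"); cv2.imwrite("pics/top5.png",cv2.resize(c["pixels"][135:285,335:500,::-1],None,fx=4,fy=4))
E
```

```text
t 4.37 tip stand mm [ 30.2  -0.4 211.2] F [ 0.6 -0.4 -0.8] gap -0.0003
delta mm [  0.3 -95.1   6.2] rot deg [0.   0.04 0.03]
```

View pics/scene5.png

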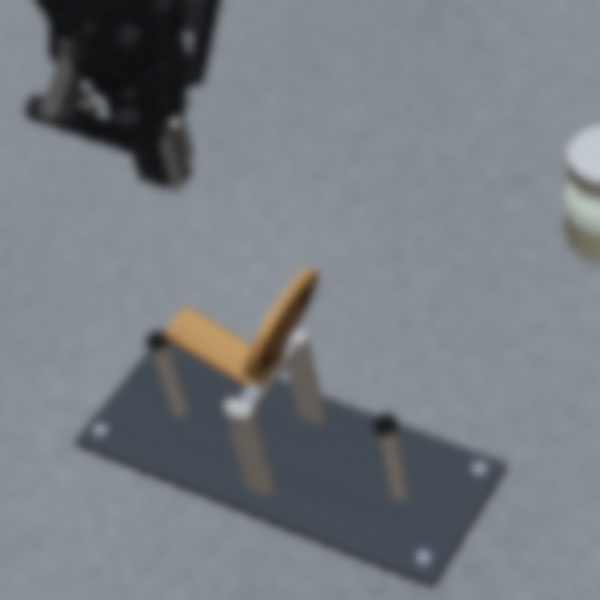

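View pics/top5.png

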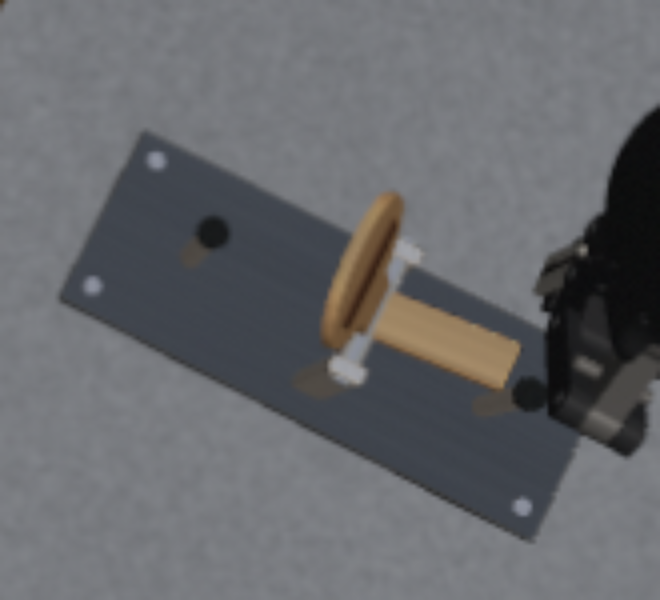

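The paddle has stayed up at about 1.2 rad, with the scene edge at crop (310,275). The stand corners are unchanged. Next I pass over the paddle and come down behind it.

>>> send_rows:
  rows: "0 -0.03 0 0 0 0; 0 -0.06 0 0 0 0; 0 -0.095 0 0 0 0; 0 -0.1 0 0 0 0; 0 -0.1 0 0 0 0; 0 -0.1 0.03 0 0 0; 0 -0.1 0.06 0 0 0; 0 -0.1 0.075 0 0 0"

```text
clock: 5.13
position: [0.6208, -0.1167, 0.304]
ee_rot: [0.969, -0.249, -0.002, 0.0]
force: [-0.6, -0.4, -1.8]
finger_gap: 0.0
```

```bash
python3 go.py -.010 0 .135; python3 - <<'E'
from workcell import bot
import cv2
c=bot.capture("scene"); cv2.imwrite("pics/scene6.png",cv2.resize(c["pixels"][120:270,170:320,::-1],None,fx=4,fy=4))
c=bot.capture("wrist"); cv2.imwrite("pics/wrist6.png",c["pixels"][:,:,::-1])
from h import *
T=lambda u,v:((u+.5)/4-.5+335,(v+.5)/4-.5+135)
S=lambda u,v:((u+.5)/4-.5+170,(v+.5)/4-.5+120)
W=lambda q:toW(.5887,-.1771,-2.0729,q)
def f(t):
    e,l,d=flagpts(t[0]); return np.r_[proj("top",W(l))[0]-T(512,365),proj("scene",W(l))[0]-S(175,320)]
r=least_squares(f,[1.2]);print("theta",r.x,r.fun.round(1))
E
```

```text
t 5.13 tip stand mm [-68.1  -1.7 131. ] F [-0.6 -0.4 -1.8] gap 0.0
delta mm [ 1.  58.4 -3.9] rot deg [ 0.09  0.24 -0.01]
theta [1.19437733] [-0.3  0.7  0.1 -0.4]
```

View pics/scene6.png

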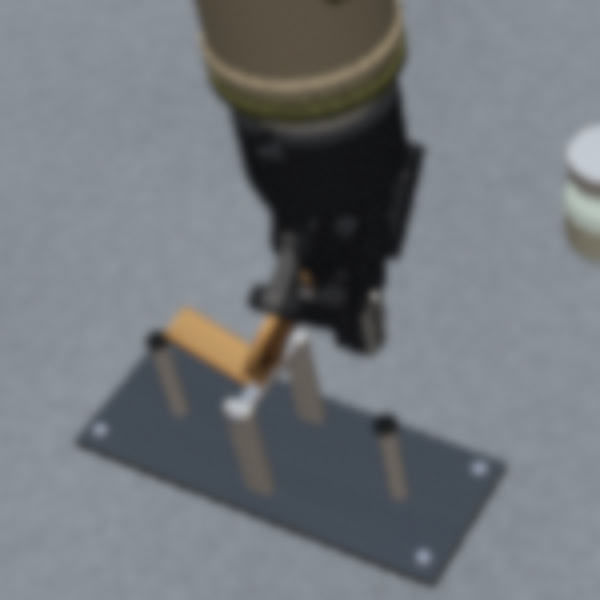

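View pics/wrist6.png

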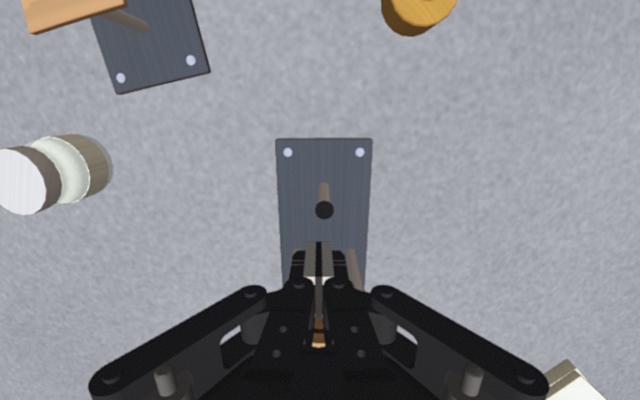

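θ measures 1.194 rad, which passes the first step, and the fingertip is behind the paddle with the far rest clear. Next I push the paddle forward through vertical.

>>> send_rows:
  rows: "0.001 0.009 0 0 0 0; 0.001 0.018 0 0 0 0; 0.001 0.024 0 0 0 0; 0.001 0.029 0 0 0 0; 0.001 0.034 0 0 0 0; 0.001 0.04 0 0 0 0; 0.001 0.046 0 0 0 0; 0.001 0.052 0 0 0 0"

```text
clock: 5.9
position: [0.5979, -0.1626, 0.3083]
ee_rot: [0.969, -0.248, 0.0, 0.0]
force: [-1.0, 0.4, 0.5]
finger_gap: -0.0003
```

```bash
python3 go.py .005 0 .133; python3 - <<'E'
from workcell import bot
import cv2
c=bot.capture("scene"); cv2.imwrite("pics/scene7.png",cv2.resize(c["pixels"][120:270,170:320,::-1],None,fx=4,fy=4))
E
```

```text
t 5.9 tip stand mm [-17.1   1.1 135.3] F [-1.   0.4  0.5] gap -0.0003
delta mm [-1.  22.1  2.3] rot deg [-0.   -0.01  0.02]
```

View pics/scene7.png

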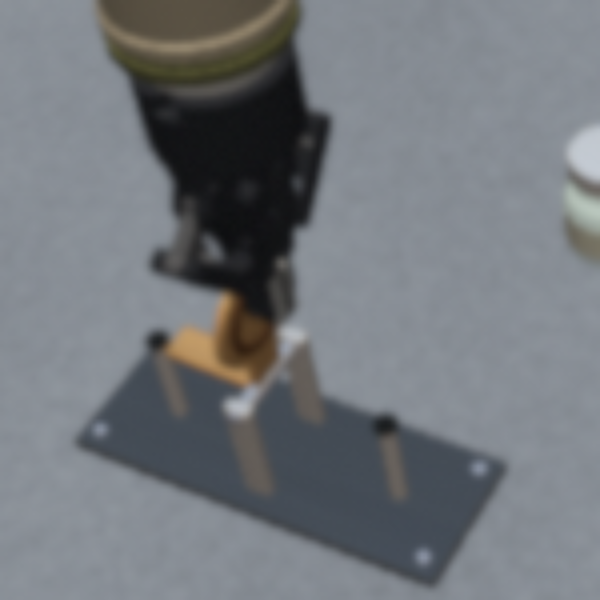

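The paddle is near vertical and the force is small. I follow the arc over and down.

>>> send_rows:
  rows: "-0.001 0.005 0.001 0 0 0; -0.001 0.01 0.002 0 0 0; -0.001 0.016 0.003 0 0 0; -0.001 0.022 0.005 0 0 0; -0.001 0.027 0.0065 0 0 0; -0.001 0.032 0.0085 0 0 0; -0.001 0.037 0.0115 0 0 0; -0.001 0.042 0.015 0 0 0"

```text
clock: 6.62
position: [0.5768, -0.1989, 0.2929]
ee_rot: [0.969, -0.248, 0.0, 0.0]
force: [0.7, 0.3, 0.9]
finger_gap: -0.0001
```

```bash
python3 go.py .0398 0 .1031; python3 - <<'E'
from workcell import bot
import cv2
c=bot.capture("scene"); cv2.imwrite("pics/scene8.png",cv2.resize(c["pixels"][120:270,170:320,::-1],None,fx=4,fy=4))
E
```

```text
t 6.62 tip stand mm [2.480e+01 1.000e-01 1.199e+02] F [0.7 0.3 0.9] gap -0.0001
delta mm [-0.1 15.  16.8] rot deg [ 0.   -0.01  0.01]
```

View pics/scene8.png

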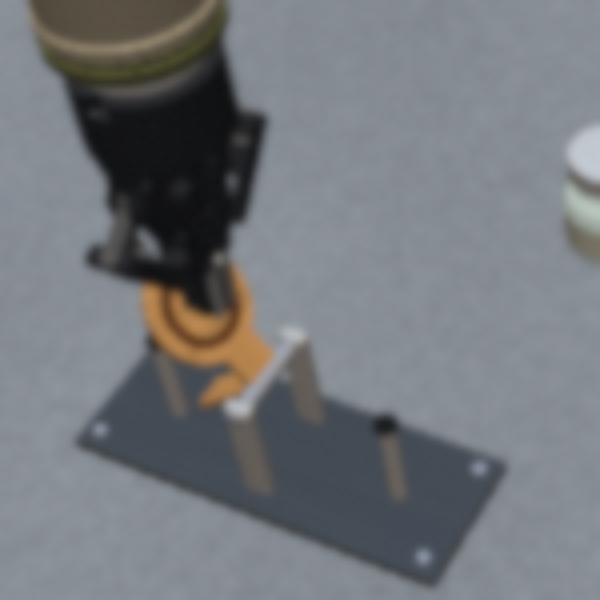

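>>> send_rows:
  rows: "0 0.004 0.003 0 0 0; 0 0.0085 0.007 0 0 0; 0 0.012 0.012 0 0 0; 0 0.015 0.017 0 0 0; 0 0.0175 0.0225 0 0 0; 0 0.0195 0.0275 0 0 0; 0 0.0205 0.031 0 0 0; 0 0.0205 0.031 0 0 0"

```text
clock: 7.33
position: [0.5667, -0.2164, 0.2608]
ee_rot: [0.969, -0.248, -0.001, -0.0]
force: [-0.0, 0.0, -0.4]
finger_gap: -0.0002
```

```bash
python3 go.py .047 0 .079; python3 - <<'E'
from workcell import bot
import cv2
c=bot.capture("scene"); cv2.imwrite("pics/scene9.png",cv2.resize(c["pixels"][120:270,170:320,::-1],None,fx=4,fy=4))
E
```

```text
t 7.33 tip stand mm [45.  -0.7 87.8] F [-0.   0.  -0.4] gap -0.0002
delta mm [0.4 2.  8.7] rot deg [0.01 0.11 0.  ]
```

View pics/scene9.png

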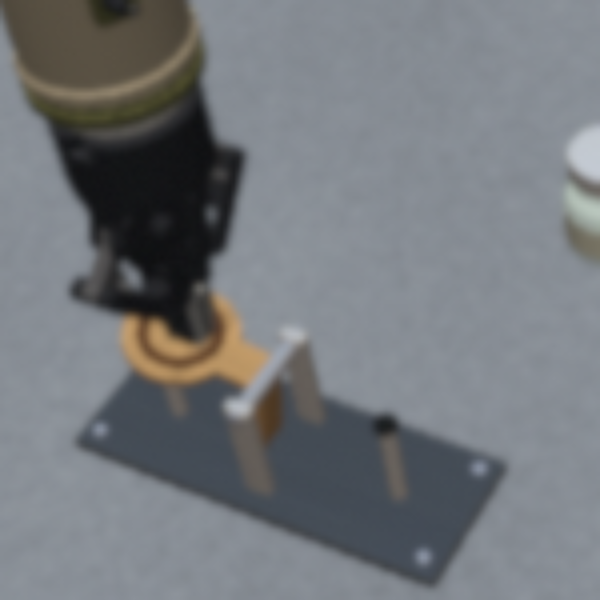

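About 3.0 rad now. I press down slowly, checking the force.

>>> send_rows:
  rows: "0 0.001 0.001 0 0 0; 0 0.003 0.002 0 0 0; 0 0.004 0.003 0 0 0; 0 0.005 0.004 0 0 0; 0 0.005 0.005 0 0 0; 0 0.005 0.006 0 0 0; 0 0.005 0.006 0 0 0"

```text
clock: 7.97
position: [0.5647, -0.2208, 0.2559]
ee_rot: [0.969, -0.248, -0.0, -0.0]
force: [-0.4, 0.2, -0.1]
finger_gap: 0.0007
```

```bash
python3 go.py .051 0 .079
```

```text
t 7.97 tip stand mm [49.8 -0.  82.9] F [-0.4  0.2 -0.1] gap 0.0007
delta mm [0.  1.2 3.9] rot deg [0.   0.01 0.01]
```

>>> send_rows:
  rows: "0 0 0.0005 0 0 0; 0 0 0.001 0 0 0; 0 0 0.0015 0 0 0; 0 0 0.002 0 0 0; 0 0 0.002 0 0 0"

```text
clock: 8.38
position: [0.5648, -0.2207, 0.254]
ee_rot: [0.969, -0.248, -0.0, -0.0]
force: [0.1, 0.5, 0.7]
finger_gap: -0.0002
```

>>> send_rows:
  rows: "0 0 0.0005 0 0 0; 0 0 0.0005 0 0 0; 0 0 0.001 0 0 0; 0 0 0.001 0 0 0"

```text
clock: 8.72
position: [0.5648, -0.2207, 0.253]
ee_rot: [0.969, -0.248, -0.0, -0.0]
force: [-0.0, -1.0, 0.2]
finger_gap: 0.0
```

```bash
python3 go.py .051 0 .079; python3 - <<'E'
from workcell import bot
import cv2
c=bot.capture("scene"); cv2.imwrite("pics/scene10.png",cv2.resize(c["pixels"][170:250,180:280,::-1],None,fx=7,fy=7,interpolation=cv2.INTER_CUBIC))
E
```

```text
t 8.72 tip stand mm [49.7  0.  80. ] F [-0.  -1.   0.2] gap 0.0
delta mm [-0.   1.2  1. ] rot deg [-0.    0.    0.01]
```

View pics/scene10.png

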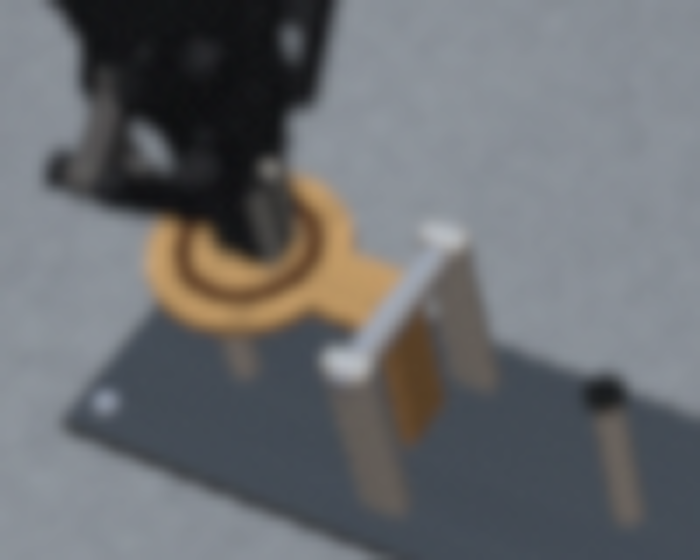

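No stop force yet at a tip height of 80 mm, and I expect the stop at 77.5–79. I go on in half-millimetre steps until it is felt.

>>> send_rows:
  rows: "0 0 0.0005 0 0 0; 0 0 0.0005 0 0 0; 0 0 0.001 0 0 0; 0 0 0.001 0 0 0"

```text
clock: 9.1
position: [0.5648, -0.2207, 0.252]
ee_rot: [0.969, -0.248, -0.0, -0.0]
force: [0.2, 0.1, 0.1]
finger_gap: 0.0003
```

>>> send_rows:
  rows: "0 0 0.0005 0 0 0; 0 0 0.0005 0 0 0; 0 0 0.0005 0 0 0"

```text
clock: 9.35
position: [0.5648, -0.2207, 0.2515]
ee_rot: [0.969, -0.248, -0.0, -0.0]
force: [0.5, 0.5, 0.4]
finger_gap: 0.0
```

```bash
python3 go.py .051 0 .079; python3 -c "
from workcell import bot;s=bot.sense();print(s['force'],s['moment'],s['position'])"
```

```text
t 9.35 tip stand mm [49.8 -0.  78.5] F [0.5 0.5 0.4] gap 0.0
delta mm [-0.   1.2 -0.5] rot deg [-0.    0.01  0.02]
[0.48441584 0.48328079 0.43846139] [-0.05899802  0.01250656  0.00651736] [ 0.56476095 -0.22072082  0.25154391]
```

>>> send_rows:
  rows: "0 0 0.0005 0 0 0; 0 0 0.0005 0 0 0; 0 0 0.0005 0 0 0"

```text
clock: 9.6
position: [0.5648, -0.2207, 0.2511]
ee_rot: [0.969, -0.248, -0.0, -0.0]
force: [0.7, -0.2, 0.8]
finger_gap: -0.0002
```

>>> send_rows:
  rows: "0 0 0.0005 0 0 0; 0 0 0.0005 0 0 0; 0 0 0.0005 0 0 0"

```text
clock: 9.85
position: [0.5648, -0.2208, 0.2509]
ee_rot: [0.969, -0.248, 0.0, 0.0]
force: [-1.4, -0.3, 3.8]
finger_gap: 0.0002
```

The vertical force rose to 3.8 N at a tip height of about 78 mm, which matches the hard stop. I lift clear and check.

>>> send_rows:
  rows: "0 0 -0.003 0 0 0; 0 0 -0.01 0 0 0; 0 0 -0.04 0 0 0; 0 0 -0.08 0 0 0; 0 0 -0.12 0 0 0; 0 0 -0.12 0 0 0"

```text
clock: 10.35
position: [0.5668, -0.2217, 0.3817]
ee_rot: [0.969, -0.248, 0.007, 0.002]
force: [1.4, -1.6, 2.5]
finger_gap: 0.0001
```

>>> send_rows:
  rows: "0 0.04 0 0 0 0; 0 0.08 0 0 0 0; 0 0.12 0 0 0 0; 0 0.16 0 0 0 0; 0 0.2 0 0 0 0; 0 0.24 0 0 0 0; 0 0.24 0 0 0 0; 0 0.24 0 0 0 0"

```text
clock: 11.02
position: [0.4479, -0.4331, 0.3708]
ee_rot: [0.968, -0.25, 0.0, 0.0]
force: [-0.5, 1.1, 1.0]
finger_gap: -0.0
```

```bash
python3 go.py .051 0 .2; python3 - <<'E'
from workcell import bot
import cv2
c=bot.capture("scene"); cv2.imwrite("pics/scene11.png",c["pixels"][:,:,::-1]); cv2.imwrite("pics/scene11c.png",cv2.resize(c["pixels"][180:270,180:305,::-1],None,fx=6,fy=6,interpolation=cv2.INTER_CUBIC))
c=bot.capture("top"); cv2.imwrite("pics/top11.png",c["pixels"][:,:,::-1]); cv2.imwrite("pics/top11c.png",cv2.resize(c["pixels"][155:285,335:500,::-1],None,fx=4,fy=4,interpolation=cv2.INTER_CUBIC))
E
```

```text
t 11.02 tip stand mm [ 2.922e+02 -2.000e-01  1.978e+02] F [-0.5  1.1  1. ] gap -0.0
delta mm [  -0.7 -241.2   -2.3] rot deg [ 0.01 -0.02 -0.22]
```

View pics/scene11c.png

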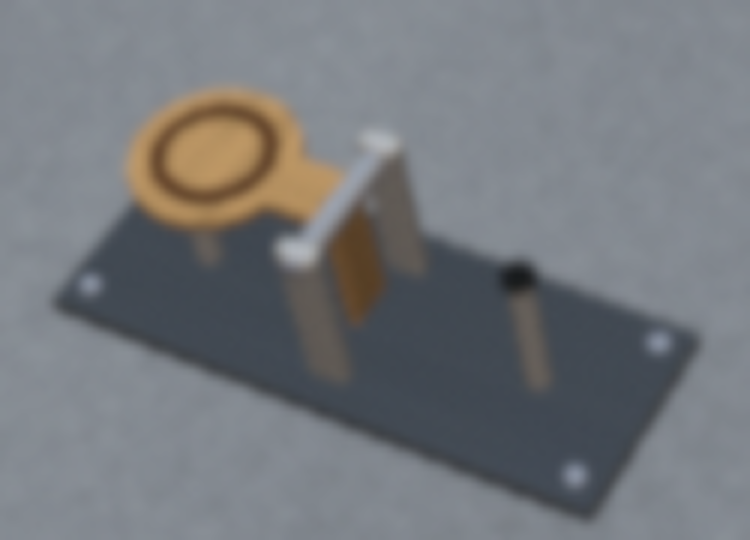

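View pics/top11c.png

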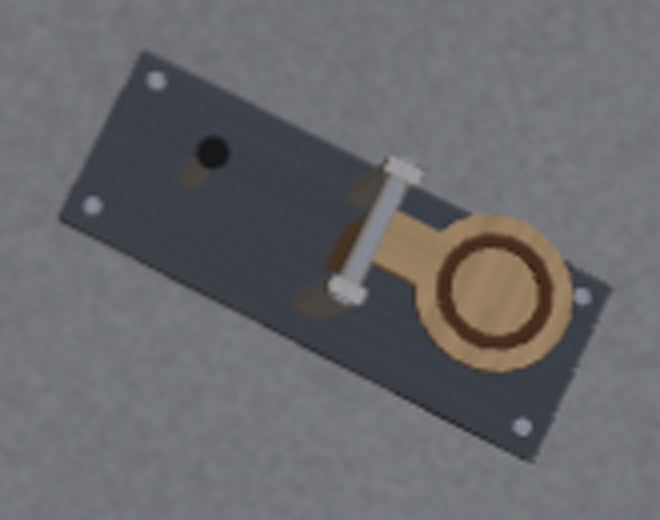

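View pics/top11.png

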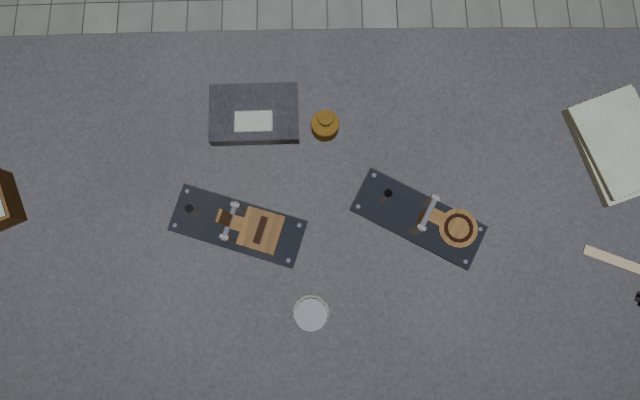

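The ring face is up, with its disc centre in the top crop at (494,293) and in the scene crop at (216,153). The stand corners and the bystanders are at the same pixels as before. I check the angle numerically.

```bash
python3 - <<'E'
from h import *
import cv2
T=lambda u,v:((u+.5)/4-.5+335,(v+.5)/4-.5+155)
S=lambda u,v:((u+.5)/6-.5+180,(v+.5)/6-.5+180)
print(tri([("top",T(494,293)),("scene",S(216,153))]).x)
W=lambda q:toW(.5887,-.1771,-2.0729,q)
for t in (2.95,3.0,3.05,3.1,3.1416):
    e,l,d=flagpts(t); d=d+np.array([-np.sin(t),0,-np.cos(t)])*.003
    print(t,(proj("top",W(d))[0]-T(494,293)).round(2),(proj("scene",W(d))[0]-S(216,153)).round(2))
a=cv2.imread("pics/top0.png").astype(int);b=cv2.imread("pics/top11.png").astype(int)
ys,xs=np.where(abs(a-b).max(2)>40); print(xs.min(),xs.max(),ys.min(),ys.max()); m=xs<600; print(xs[m].min(),xs[m].max(),ys[m].min(),ys[m].max())
E
```

```text
[ 0.56172776 -0.225587    0.07717392]
2.95 [ 1.11 -1.44] [-0.41 -2.97]
3.0 [ 0.91 -1.1 ] [-0.38 -2.25]
3.05 [ 0.64 -0.8 ] [-0.31 -1.51]
3.1 [ 0.28 -0.54] [-0.18 -0.74]
3.1416 [-0.07 -0.35] [-0.03 -0.09]
380 639 178 306
380 477 178 247
```

The angle fits π: residuals are under 0.4 px at 3.1416, against 1.5 px at 3.05. Only the round flag's pixels changed, apart from the gripper at the right edge of the picture. I hand the job in.

```bash
python3 -c "
from workcell import bot
s=bot.sense();print(abs(s['qd']).max(),s['clock']);print(bot.close_job())"
```

```text
0.025097953784203784 11.1167
the job is handed in; nothing more can be done
None
```

The round flag is turned over and lies fully down on its other rest, ring face up. The job was handed in at 11.1 s; no verdict was reported.

- **How it was turned:** With the fingers shut, I pushed the lug until the paddle stood at about 1.19 rad. Then I pushed the paddle from behind, up over the pivot and down to the hard stop, where I felt about 4 N. After that I withdrew the gripper about 0.2 m from the flag.
- **Paddle angle:** The last pictures fit an angle of about 3.14 rad, with residuals under 0.4 px. At the 3.05 limit they would be up to 1.5 px.
- **Stand and bystanders:** The round stand's corners are at the same pixels as at the start. Nothing changed around the square flag, jar, weight or book.
- **Disagreements:** None of the checks failed or disagreed. The force reading wavers by about 1 N, so the light pushes before the final press could not be told apart from noise.

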